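Lock the label rewinder with the sprung service pin

ROBOT

A 6-joint arm with a two-finger parallel gripper is mounted at the origin on the work surface. World frame = base frame: x ahead of the robot, y to its left, z up, the work surface at z = 0. Lengths are in m, angles in rad, forces in N, time in s.
With the tool pointing down it reaches from about 0.225 to 0.875 m from the base axis. Payload 3.4 kg.
Tool frame: the origin (TCP) lies at the very end of the fingers, on their centre line; the grasp point (between the pads) lies 19 mm behind it; z points along the fingers, y is the direction in which the jaws open and shut (so a half turn about z gives the same grasp; the last joint's range is limited). The gripper opens to 85 mm and grips with 20 to 120 N. Pads are 22 mm wide; open, the fingers measure 114 mm over their backs; the gripper's body (76 mm by 85 mm) begins 54 mm behind the grasp point. The pads swing forward as they close: fully open they stand 13 mm farther back than shut.
Start: joints at [-1.239, 0.276, 1.505, -0, 1.361, -0.121], TCP at [0.252, -0.517, 0.231] pointing down, gripper open.
Joint ranges: [-2.89, 2.89], [-0.75, 2.08], [0.22, 2.7], [-1.18, 4.32], [0.11, 2.71], [-2.7, 2.7]. Speed limits (rad/s): [2.57, 2.57, 3.14, 3.14, 3.14, 3.14].

INTERFACE

Orientations are given as a unit quaternion [w, x, y, z].
In Python, from rig import get_state, get_image, calibration, sign_off gives the robot as it stands. The module is installed in compiled form; this text tells all that it offers.
- The arm moves only by the tool drive_tool, never from a script. Its argument "targets" is one flat list of numbers, 7 for each row, row after row: the turn, a rotation vector about the tool's x, y, z in degrees, then the shift along the tool's x, y, z in mm, then the opening, from 0 (shut) to 1 (fully open). In form: [wx, wy, wz, tx, ty, tz, fingers, wx, wy, wz, tx, ty, tz, fingers, ...]. A call has 1 to 12 rows; each row shifts and turns the commanded pose from where the row before left it, along the tool's axes as they then stand; what a row does not reach is not made up. A row lasts 1/8 s, in which the tool goes at most 62.5 mm and 10.7 degrees, less where a joint would pass 70% of its speed; a pose out of reach is approached as far as the arm can. A call is refused whole if a number of a shift passes 62.5 or a number of a turn 10.7, either way. A call with a gripper value outside its range is refused whole. The fingers move at their own pace and stop on an object; "grip_force" is the grip in N (left out, the last holds). Time passes only in rows, so rows that do not move let the fingers close. It gives the time, the measured TCP pose, the force and the opening at its end, in the units of the state.
- get_state(): the state, without advancing time (a new reading comes with each control period).
- get_image(name): name is "scene" or "top" or "wrist"; returns the picture (420x560x3 uint8, red, green, blue); there is no depth.
- calibration(name): a dict with "mtx" (3x3 intrinsics, pixels), "distortion" ([k1, k2, p1, p2, k3] as OpenCV has them; the pictures are not rectified), "world_to_cam" (4x4, takes a point from world to camera coordinates); the wrist camera has in their place "hand_eye" (4x4, takes a point from camera to tool coordinates, whose origin is the TCP and whose axes are the flange's). Camera axes: x right, y down, z forward; pixel columns grow to the right and rows downward; lengths in m; the calibration is good to about 2 mm. A picture is of the moment at which its call begins: read the wrist's pose just before it. calibration takes no time and is no camera call.
- sign_off(): hands the job in, once; it reports no verdict.
The state is a dict: "clock": time; "qpos": joint angles; "qd": joint speeds; "effort": joint torques, N m; "position": TCP position; "ee_rot": TCP orientation; "contact_force": force on the tool from outside, world axes, zero at the start; "moment": the same for the moment, N m; "width": finger opening in m.
Only numpy, scipy, OpenCV 4.12 (cv2) and the standard library are available. Lean on these libraries where they do the work, as an engineer would, in place of code of your own. Each camera call takes 0.05 s, during which the arm holds its last target.

TASK

Take the square-gripped sprung service pin out of its black holder, set its nose in the groove on top of the label rewinder and slide it gently along the groove, lightly pressed on the cover plate that forms the groove's floor, until it drops into the hidden lock socket. Then push the pin gently down until its collar sits fully home on the rewinder's top, upright, and let go. Never force the nose, and leave everything else where it is.

Things in the scene. Friction and masses are not known exactly. Their poses are not given: they have to be found in the camera images.
- unit: Label rewinder: grey fixed machine with a flat aluminium top, 200 mm (its x, -70 to +130) by 330 mm (its y, -165 to +165), top 70 mm above the table. Origin at table level straight below the middle of the groove, z up. Two guide posts 22 mm high stand on the top at x = 75 and 118, y = -115 mm.
- groove (a point): Middle of the groove, level with the rewinder's top; axes as the rewinder's. A straight slot along y, 14 mm wide, 130 mm long (y -65 to +65), 4 mm deep. Its floor, the steel cover plate, hides a round socket 14 mm wide, 30 mm deep, on the centre line, its centre at y -40 to +40; a flush plug of the same steel closes it: not seen or measured, only felt. The plug yields down under 0.5 to 1 N.
- drive_end (a point): Middle of the top of the rewinder's drive end, a grey block 200 x 135 mm, 125 mm high, at the rewinder's -y end; a paper roll on a spindle stands on it, up to 186 mm above the table.
- pin_grip (a point): Middle of the grip of the loose steel service pin (about 190 g), 40 mm above its collar's underside; z up along the pin, x and y square to the flats. Grip 24 x 24 mm, 8 to 68 mm above the collar's underside; collar 30 mm round, 8 mm high; below it the sprung nose sticks out 26 mm. It stands upright in one of the holder's holes. Fully home in the rewinder this point is 110 mm above the table.
- nose: The pin's sprung nose: 10 mm round rod, end tapered to 4.4 mm over 6 mm. Origin at the tip (66 mm below pin_grip when fully out), z up along the pin. It retracts up to 14 mm into the pin against a spring, 1.5 N at the start, 5 N at the end; beyond that it is solid. Once dropped in the socket it catches sideways on the socket's wall; fully home it reaches 22 mm into the socket.
- holder: Black fixed holder block 150 x 50 x 45 mm high, origin centre of its underside, z up, with two holes on its long (x) axis at x = -40 and +40 mm. The service pin stands in one, the drift in the other.
- drift_knob (a point): Centre of the round 32 mm ball knob of a plain drift, the other tool in the holder (not to be used; leave alone). 54 mm above the holder's top.
- core: Loose cardboard ring, 36 mm in diameter, 28 mm high, on the rewinder's top. Origin centre of its underside. Leave alone.
- roll: Loose paper label roll, 90 mm in diameter, 50 mm high, lying flat on the table. Origin centre of its underside. Leave alone.
- driver: Loose screwdriver lying on the table; leave alone.
- spanner: Loose spanner lying on the table; leave alone.
- carton: Loose cardboard box 100 x 130 x 70 mm high, origin centre of its underside; leave alone.
- cleaner: Closed bottle 60 mm in diameter, 160 mm high, origin centre of its underside; leave alone.
- tape: Loose roll of clear tape, 100 mm in diameter, 24 mm high, lying flat; leave alone.
Mind the look-alikes: they are no part of the job. What is shaped like the part that bears pin_grip but green or orange is not meant.

How it is judged:
By the outcome, as a careful person would: the job done as asked, in the order asked, and still so for the second after the job is handed in, with the robot touching nothing.
It also fails if it takes over 51 s, if anything falls off the work surface, if the arm or the gripper's body presses on something with over 40 N, if the wrist force passes 120 N, or if a joint passes its speed limit or range.

## Working session

There is one attempt and no reset: what is moved stays moved. The work goes in short steps, Python scripts to look and compute and a tool call to move; the robot and the scene stay as the last step left them, time stands still between calls to the robot, and variables do not carry over. Pictures are saved under pics/ and viewed, and the job is handed in when it is done.

Besides the shell and the picture viewer there is one more tool, called after "Call:" in YAML: its name, and indented under it one key for each argument. drive_tool: Moves the arm, as the interface text tells. Its arguments: {"type":"object","properties":{"targets":{"type":"array"},"grip_force":{"type":"number"}},"required":["targets"]}

```bash
mkdir -p pics; cat > h.py <<'E'
import numpy as np, cv2
from rig import get_state,get_image,calibration,sign_off
def save(n,f):
    im=get_image(n); cv2.imwrite('pics/'+f,im[:,:,::-1]); return im
E
python3 - <<'E'
from h import *
s=get_state(); print(s)
for n in ['scene','top','wrist']:
    save(n,n+'0.png'); print(n,calibration(n))
E
```

```text
{'clock': 0.0, 'qpos': array([-1.23899269e+00,  2.76600430e-01,  1.50616020e+00, -1.70997547e-05,
        1.36069567e+00, -1.20965180e-01]), 'qd': array([ 1.41235908e-03, -1.11933935e-03,  9.25116013e-04, -1.13194448e-05,
       -7.42026924e-04,  1.39526581e-03]), 'effort': array([ 6.77214175e-04, -4.16773009e+01, -2.45803624e+01,  9.90477793e-05,
        1.11355731e-02, -3.03341405e-07]), 'position': array([ 0.25136786, -0.5165435 ,  0.23042583]), 'ee_rot': array([-9.25768364e-04,  9.74483478e-01,  2.24457307e-01, -1.06363796e-04]), 'contact_force': array([-0.24000497,  0.17636779,  0.38309095]), 'moment': array([ 0.01830044, -0.00169163, -0.01635959]), 'width': 0.08514826133420482}
scene {'mtx': array([[480.16863157,   0.        , 281.55730081],
       [  0.        , 480.16863157, 210.41062846],
       [  0.        ,   0.        ,   1.        ]]), 'distortion': array([-0.08590467,  0.        ,  0.        ,  0.        ,  0.        ]), 'world_to_cam': array([[-0.31105796,  0.95036827,  0.0065653 ,  0.16843457],
       [ 0.66798947,  0.2235381 , -0.70980335, -0.26973907],
       [-0.6
[... 529 characters left out ...]
00846867, -0.9846027 ,  1.25976419],
       [ 0.        ,  0.        ,  0.        ,  1.        ]])}
wrist {'mtx': array([[356.45514745,   0.        , 273.86786137],
       [  0.        , 356.45514745, 202.22849695],
       [  0.        ,   0.        ,   1.        ]]), 'distortion': array([0.0171133, 0.       , 0.       , 0.       , 0.       ]), 'hand_eye': array([[-4.17827927e-04, -9.48228292e-01, -3.17589251e-01,
         8.14156532e-02],
       [ 9.99999799e-01, -5.47405930e-04,  3.18770067e-04,
        -8.54703768e-05],
       [-4.76117036e-04, -3.17589054e-01,  9.48228330e-01,
        -1.42024509e-01],
       [ 0.00000000e+00,  0.00000000e+00,  0.00000000e+00,
         1.00000000e+00]])}
```

View pics/scene0.png

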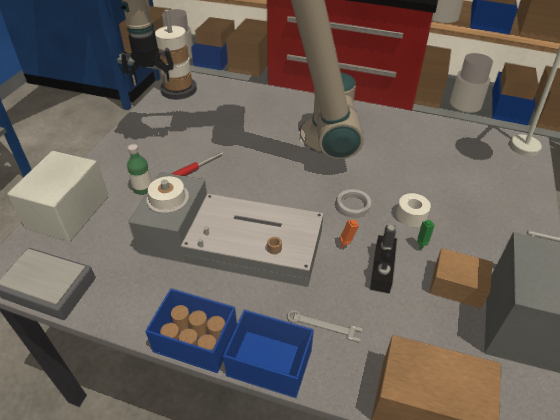

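View pics/top0.png

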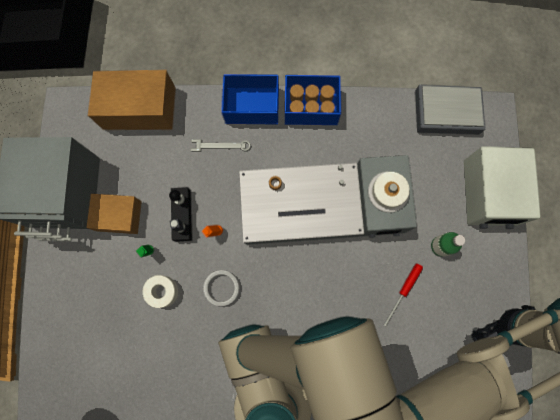

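View pics/wrist0.png

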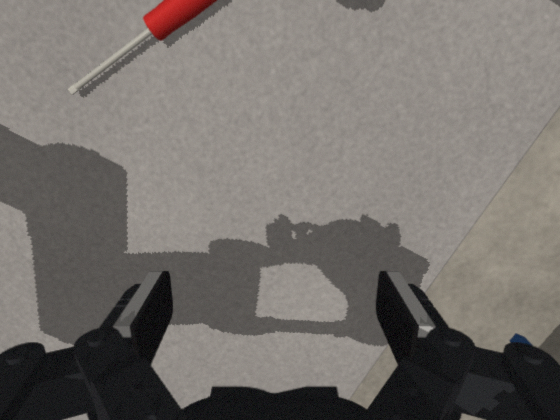

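The top view shows the unit around (300,203), its groove at about (302,212), and the holder at about (180,213). I'll enlarge both.

```bash
python3 - <<'E'
import cv2,numpy as np
a=cv2.imread('pics/top0.png');b=cv2.imread('pics/scene0.png')
c=cv2.resize(a[170:260,130:230],None,fx=4,fy=4,interpolation=cv2.INTER_CUBIC)
d=cv2.resize(b[210:300,350:450],None,fx=4,fy=4,interpolation=cv2.INTER_CUBIC)
cv2.imwrite('pics/crop1.png',np.hstack([c,d]))
c=cv2.resize(a[150:250,230:430],None,fx=4,fy=4,interpolation=cv2.INTER_CUBIC)
cv2.imwrite('pics/crop2.png',c)
E
```

```text
(no output)
```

View pics/crop1.png

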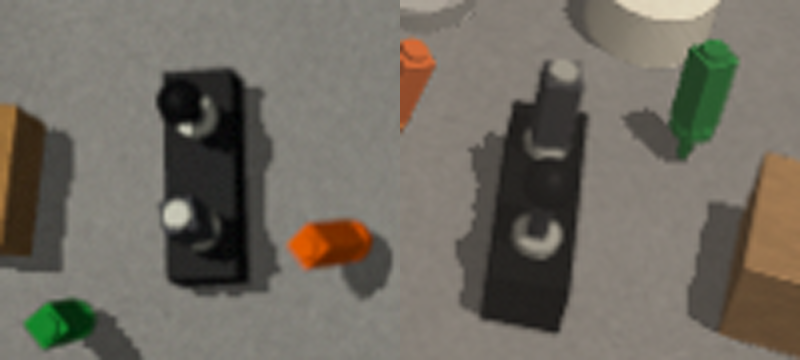

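View pics/crop2.png

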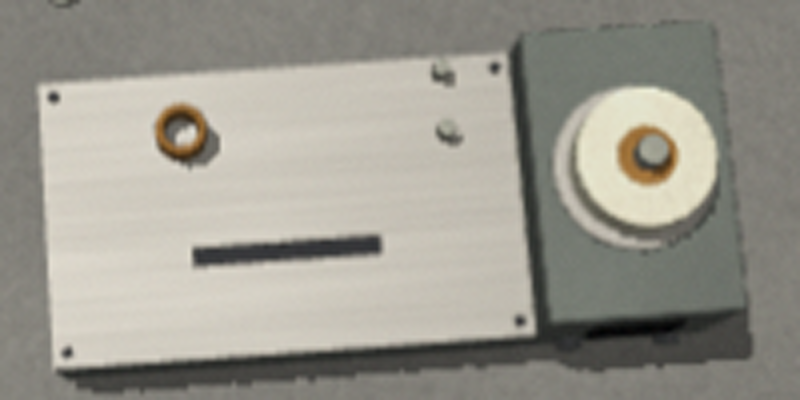

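```bash
cat >> h.py <<'E'
from scipy.spatial.transform import Rotation as R
def ray(n,px,st=None):
    c=calibration(n); p=cv2.undistortPoints(np.array([[px]],float),c['mtx'],c['distortion'])[0,0]
    d=np.array([p[0],p[1],1.])
    if n=='wrist':
        q=st['ee_rot']; Rt=R.from_quat([q[1],q[2],q[3],q[0]]).as_matrix(); H=c['hand_eye']
        o=Rt@H[:3,3]+st['position']; d=Rt@H[:3,:3]@d
    else:
        M=c['world_to_cam']; o=-M[:3,:3].T@M[:3,3]; d=M[:3,:3].T@d
    return o,d/np.linalg.norm(d)
def onz(n,px,z,st=None):
    o,d=ray(n,px,st); return o+d*(z-o[2])/d[2]
def tri(r1,r2):
    (a,u),(b,v)=r1,r2; t=np.linalg.lstsq(np.stack([u,-v],1),b-a,rcond=None)[0]
    p,q=a+t[0]*u,b+t[1]*v; return (p+q)/2,np.linalg.norm(p-q)
np.set_printoptions(precision=4,suppress=True)
E
python3 - <<'E'
from h import *
print('pintop',tri(ray('top',(174.2,223.7)),ray('scene',(390.6,227.5))))
for z in(.113,.118,.125): print(z,onz('top',(174.2,223.7),z),onz('scene',(390.6,227.5),z))
print('drift tri',tri(ray('top',(174.8,195.2)),ray('scene',(386.5,255.5))))
a=cv2.imread('pics/top0.png'); g=cv2.cvtColor(a,cv2.COLOR_BGR2GRAY)
m=(g<110).astype(np.uint8); m[:,:265]=0;m[:,335:]=0;m[:200]=0;m[225:]=0
cs=cv2.findContours(m,0,2)[0]; c=max(cs,key=cv2.contourArea); r=cv2.minAreaRect(c);print(r)
b=cv2.boxPoints(r); P=np.array([onz('top',p,.07) for p in b]);print(P,P.mean(0))
# holder top face corners approx from crop /4
for p in [(163,72),(236,70),(240,280),(166,280)]:
    print('holder',onz('top',(130+p[0]/4,170+p[1]/4),.045))
for p in [(55,97),(495,68),(520,321),(67,352)]: print('screw',onz('top',(230+p[0]/4,150+p[1]/4),.07))
E
```

```text
pintop (array([0.4963, 0.2701, 0.1116]), np.float64(0.003312685493081732))
0.113 [0.4964 0.2681 0.113 ] [0.497  0.2717 0.113 ]
0.118 [0.4957 0.2669 0.118 ] [0.5019 0.2716 0.118 ]
0.125 [0.4947 0.2652 0.125 ] [0.5089 0.2716 0.125 ]
drift tri (array([0.5771, 0.276 , 0.0968]), np.float64(0.0023224614279952435))
((301.05584716796875, 212.28173828125), (4.27482271194458, 46.23933410644531), 85.91438293457031)
[[ 0.5399 -0.0071  0.07  ]
 [ 0.5509 -0.134   0.07  ]
 [ 0.539  -0.1348  0.07  ]
 [ 0.5281 -0.0081  0.07  ]] [ 0.5395 -0.071   0.07  ]
holder [0.6088 0.3006 0.045 ]
holder [0.6108 0.2478 0.045 ]
holder [0.4607 0.2375 0.045 ]
holder [0.4598 0.29   0.045 ]
screw [0.645 0.09  0.07 ]
screw [ 0.6705 -0.2179  0.07  ]
screw [ 0.4918 -0.2329  0.07  ]
screw [0.4662 0.0765 0.07  ]
```

Call:
drive_tool:
  targets: [0,0,10.5,0,0,0,0.7,0,0,10.5,0,0,0,0.7,0,0,0,22,-54,0,0.7,0,0,0,22,-54,0,0.7,0,0,0,22,-54,0,0.7,0,0,0,22,-54,0,0.7,0,0,0,22,-54,0,0.7,0,0,0,22,-54,0,0.7,0,0,0,22,-54,0,0.7,0,0,0,22,-54,0,0.7,0,0,0,22,-54,0,0.7,0,0,0,22,-54,0,0.7]
  grip_force: 40

```text
clock: 1.65
position: [0.4244, 0.0417, 0.2314]
ee_rot: [0.0, 0.999, 0.043, 0.0]
contact_force: [1.0, -0.5, -0.0]
width: 0.0596
```

Call:
drive_tool:
  targets: [0,0,0,23,-55,3,0.7,0,0,0,23,-55,3,0.7,0,0,0,23,-55,3,0.7,0,0,0,23,-55,3,0.7,0,0,0,0,0,0,0.7]

```text
clock: 2.28
position: [0.4975, 0.2706, 0.218]
ee_rot: [-0.0, 0.999, 0.045, -0.0]
contact_force: [-0.7, -0.7, -0.5]
width: 0.0598
```

```bash
python3 - <<'E'
from h import *
s=get_state(); print(s['position'],s['ee_rot'],s['contact_force'])
save('wrist','w1.png')
E
```

```text
[0.4975 0.2706 0.218 ] [-0.0004  0.999   0.0454 -0.0004] [-0.6946 -0.6758 -0.4701]
```

View pics/w1.png

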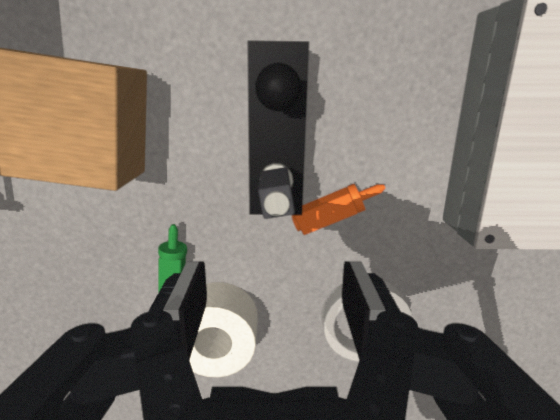

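The holder is at about (278,128), the drift ball at (280,87) and the pin at (276,195). The orange look-alike lies beside the holder at (340,208).

```bash
python3 - <<'E'
import cv2,numpy as np
a=cv2.imread('pics/w1.png')
c=cv2.resize(a[150:225,230:330],None,fx=8,fy=8,interpolation=cv2.INTER_CUBIC)
c=cv2.convertScaleAbs(c,alpha=1.6,beta=10)
cv2.imwrite('pics/crop3.png',c)
E
```

```text
(no output)
```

View pics/crop3.png

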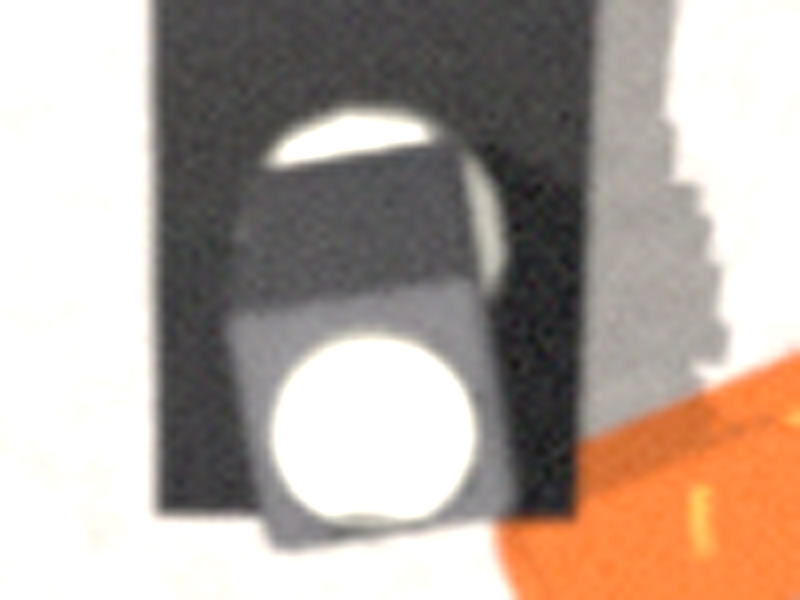

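```bash
python3 - <<'E'
from h import *
s=get_state()
P=np.array([onz('wrist',(230+x/8,150+y/8),.113,s) for x,y in [(230,318),(475,278),(520,505),(275,550)]])
print(P,P.mean(0))
for i in range(4):
    d=P[(i+1)%4]-P[i]; print(np.linalg.norm(d),np.degrees(np.arctan2(d[1],d[0]))%90)
q=s['ee_rot'];Rt=R.from_quat([q[1],q[2],q[3],q[0]]).as_matrix();print(Rt)
print('err tool mm',Rt.T@(P.mean(0)-s['position'])*1e3)
print('top cam',onz('top',(174.2,223.7),.113),'scene',onz('scene',(390.6,227.5),.113))
# groove wrist-cam check later
E
```

```text
[[0.5036 0.2797 0.113 ]
 [0.5093 0.258  0.113 ]
 [0.488  0.2516 0.113 ]
 [0.4816 0.2738 0.113 ]] [0.4956 0.2658 0.113 ]
0.022396653158378493 14.712061127202048
0.022219356442096362 16.67382432535186
0.02309815488455283 16.184449537115356
0.022799942920165746 14.879801924436066
[[ 0.996   0.0893 -0.0018]
 [ 0.0893 -0.996  -0.0012]
 [-0.0019  0.001  -1.    ]]
err tool mm [ -1.0117   2.2865 105.1775]
top cam [0.4964 0.2681 0.113 ] scene [0.497  0.2717 0.113 ]
```

Call:
drive_tool:
  targets: [0,0,-10.4,0,0,0,0.7,0,0,0,-3,4,30,0.7,0,0,0,0,0,35,0.7,0,0,0,0,0,30,0.7,0,0,0,0,0,27,0.7,0,0,0,0,0,20,0.7,0,0,0,0,0,10,0.7,0,0,0,0,0,0,0.7]

```text
clock: 3.32
position: [0.4947, 0.2613, 0.0671]
ee_rot: [0.0, 0.991, 0.133, -0.001]
contact_force: [0.0, 0.1, 0.1]
width: 0.0602
```

```bash
python3 - <<'E'
from h import *
s=get_state(); print(s['position'],s['ee_rot'],s['contact_force'],s['moment'])
save('wrist','w2.png')
E
```

```text
[0.4947 0.2613 0.0671] [ 0.0003  0.9911  0.1331 -0.0006] [0.0432 0.1358 0.0948] [-0.0021 -0.0031 -0.0254]
```

View pics/w2.png

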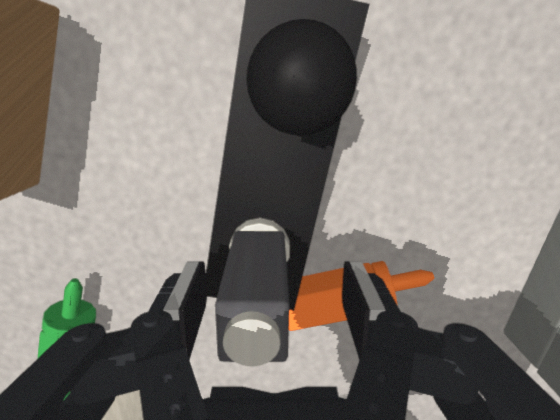

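```bash
python3 - <<'E'
from h import *
s=get_state()
q=s['ee_rot'];Rt=R.from_quat([q[1],q[2],q[3],q[0]]).as_matrix()
for z in (.113,.105):
  p=onz('wrist',(253,333),z,s); print(p, Rt.T@(p-s['position'])*1e3)
for p in [(219,304),(288,306),(288,361),(217,361)]: print(onz('wrist',p,.113,s))
E
```

```text
[0.4974 0.2694 0.113 ] [  4.1184  -6.8268 -45.2565]
[0.4911 0.2683 0.105 ] [ -2.2689  -7.3865 -37.2589]
[0.5052 0.2825 0.113 ]
[0.5102 0.2612 0.113 ]
[0.4896 0.2553 0.113 ]
[0.4834 0.2783 0.113 ]
```

Call:
drive_tool:
  targets: [0,0,0,1.5,-3,0,0.7,0,0,0,1.5,-3,0,0.7,0,0,0,0,0,0,0,0,0,0,0,0,0,0,0,0,0,0,0,0,0,0,0,0,0,0,0,0,0,0,0,0,0,0,0]
  grip_force: 40

```text
clock: 4.25
position: [0.4964, 0.269, 0.0675]
ee_rot: [-0.0, 0.991, 0.134, 0.0]
contact_force: [0.5, 0.7, 2.4]
width: 0.0239
```

```bash
python3 - <<'E'
from h import *
s=get_state(); print(s['clock'],s['position'],s['ee_rot'],s['contact_force'],s['moment'],s['width'])
save('wrist','w3.png')
E
```

```text
4.25 [0.4964 0.269  0.0675] [-0.0001  0.991   0.1335  0.0001] [0.5187 0.675  2.4265] [ 0.139   0.0858 -0.0282] 0.023891795484979484
```

View pics/w3.png

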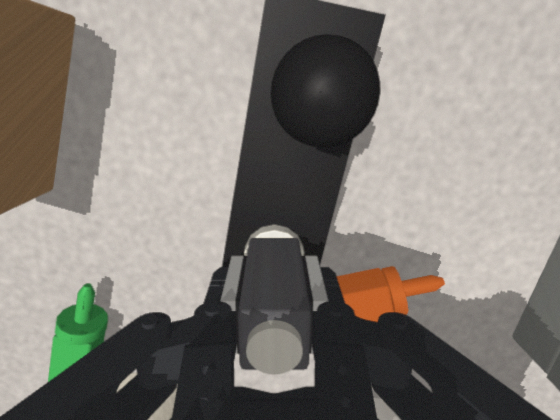

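Call:
drive_tool:
  targets: [0,0,0,0,0,-4,0,0,0,0,0,0,-8,0,0,0,0,0,0,-12,0,0,0,0,0,0,-20,0,0,0,0,0,0,-25,0,0,0,0,0,0,-20,0,0,0,0,0,0,-11,0,0,0,5.2,0,0,0,0,0,0,5.2,0,0,0,0,0,0,0,0,0,0,0]

```text
clock: 5.55
position: [0.4961, 0.2688, 0.1672]
ee_rot: [0.0, 0.999, 0.044, -0.0]
contact_force: [-0.1, 0.5, -2.4]
width: 0.0233
```

```bash
python3 - <<'E'
from h import *
s=get_state(); print(s['clock'],s['position'],s['ee_rot'],s['contact_force'],s['moment'],s['width'])
q=s['ee_rot'];Rt=R.from_quat([q[1],q[2],q[3],q[0]]).as_matrix();print(Rt)
t=np.array([.5348,-.0162,.168]);print(Rt.T@(t-s['position'])*1e3)
print(onz('top',(275.5,183),.098))
save('wrist','w4.png')
E
```

```text
5.55 [0.4961 0.2688 0.1672] [ 0.0002  0.999   0.0437 -0.0002] [-0.1259  0.4845 -2.4044] [ 0.027   0.0127 -0.0018] 0.023321842289281646
[[ 0.9962  0.0872 -0.0004]
 [ 0.0872 -0.9962 -0.0003]
 [-0.0004  0.0003 -1.    ]]
[ 13.6561 287.2567  -0.7048]
[0.6145 0.0001 0.098 ]
```

View pics/w4.png

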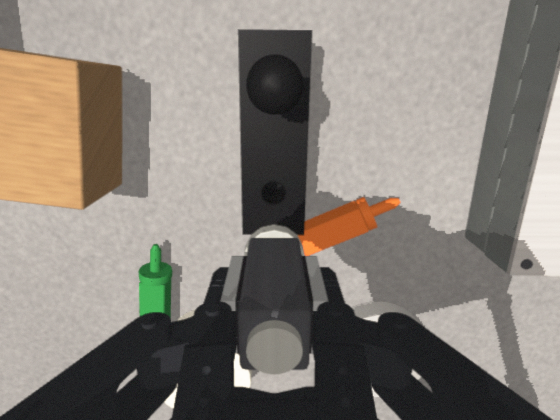

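Call:
drive_tool:
  targets: [0,0,0,1,20,0,0,0,0,0,2,38,0,0,0,0,0,2,45,0,0,0,0,0,2,45,0,0,0,0,0,2,45,0,0,0,0,0,2,45,0,0,0,0,0,2,35,0,0,0,0,0,1,14,0,0,0,0,0,0,0,0,0]

```text
clock: 6.72
position: [0.5349, -0.0167, 0.1672]
ee_rot: [-0.0, 0.999, 0.042, -0.0]
contact_force: [0.3, 0.5, -1.8]
width: 0.0231
```

```bash
python3 - <<'E'
from h import *
s=get_state(); print(s['clock'],s['position'],s['ee_rot'],s['contact_force'],s['moment'],s['width'])
save('wrist','w5.png');save('scene','s5.png')
E
```

```text
6.725 [ 0.5349 -0.0167  0.1672] [-0.0002  0.9991  0.0422 -0.0002] [ 0.2952  0.4931 -1.7695] [-0.0021 -0.0018  0.0154] 0.02314457649320963
```

View pics/w5.png

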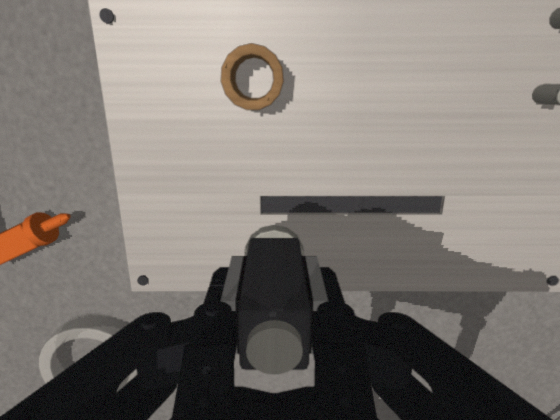

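View pics/s5.png

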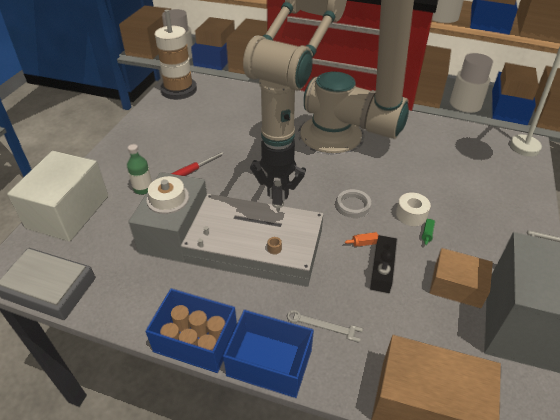

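```bash
python3 - <<'E'
from h import *
s=get_state()
a=cv2.imread('pics/w5.png')
cv2.imwrite('pics/crop5.png',cv2.resize(a[180:280,250:450],None,fx=4,fy=4,interpolation=cv2.INTER_CUBIC))
q=s['ee_rot'];Rt=R.from_quat([q[1],q[2],q[3],q[0]]).as_matrix()
P=np.array([onz('wrist',p,.07,s) for p in [(260,196),(443.5,196),(441.5,214),(260,214)]])
print(P,P.mean(0))
print((Rt.T@(P-s['position']).T).T*1e3)
for p in [(107,16),(143,280),(553,281)]: print('screw',onz('wrist',p,.07,s))
for z in (.09,.094):
  p=onz('wrist',(274,240),z,s); print('collar far edge?',Rt.T@(p-s['position'])*1e3)
E
```

```text
[[ 0.5396 -0.0049  0.07  ]
 [ 0.5507 -0.1331  0.07  ]
 [ 0.5374 -0.1348  0.07  ]
 [ 0.5262 -0.0059  0.07  ]] [ 0.5385 -0.0697  0.07  ]
[[  5.9443  -9.6699  97.2253]
 [  5.8859 118.9756  97.1088]
 [ -7.5688 119.5807  97.1147]
 [ -7.5633  -9.8425  97.2319]]
screw [0.6443 0.0945 0.07  ]
screw [0.4651 0.0789 0.07  ]
screw [ 0.4915 -0.2304  0.07  ]
collar far edge? [-18.7705   0.1547  77.2281]
collar far edge? [-16.9427   0.1515  73.2273]
```

View pics/crop5.png

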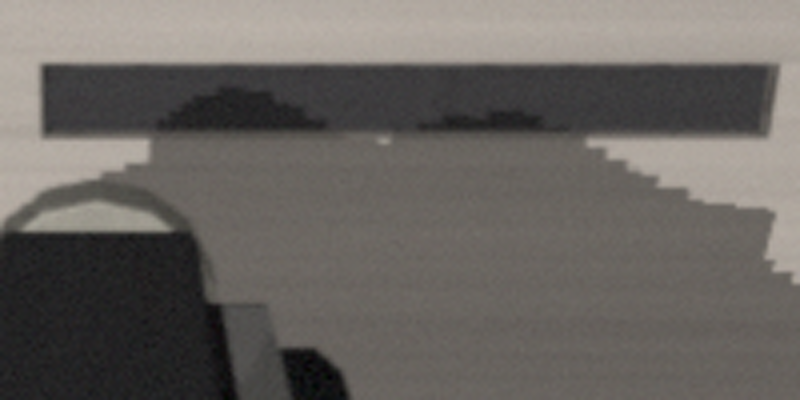

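```bash
python3 - <<'E'
from h import *
s=get_state()
q=s['ee_rot'];Rt=R.from_quat([q[1],q[2],q[3],q[0]]).as_matrix()
for px,dz in [((273.75,225.7),-.0225),((273.75,230.2),-.0145)]:
  p=onz('wrist',px,s['position'][2]+dz,s); print('collar +x edge',Rt.T@(p-s['position'])*1e3)
a=cv2.imread('pics/w5.png')
cv2.imwrite('pics/crop6.png',cv2.convertScaleAbs(cv2.resize(a[220:400,200:350],None,fx=4,fy=4,interpolation=cv2.INTER_CUBIC)[:600],alpha=2))
b=cv2.imread('pics/s5.png');cv2.imwrite('pics/crop7.png',cv2.resize(b[140:240,220:340],None,fx=6,fy=6,interpolation=cv2.INTER_CUBIC))
E
```

```text
collar +x edge [14.0131 -0.0113 22.4933]
collar +x edge [14.9832 -0.013  14.4929]
```

View pics/crop6.png

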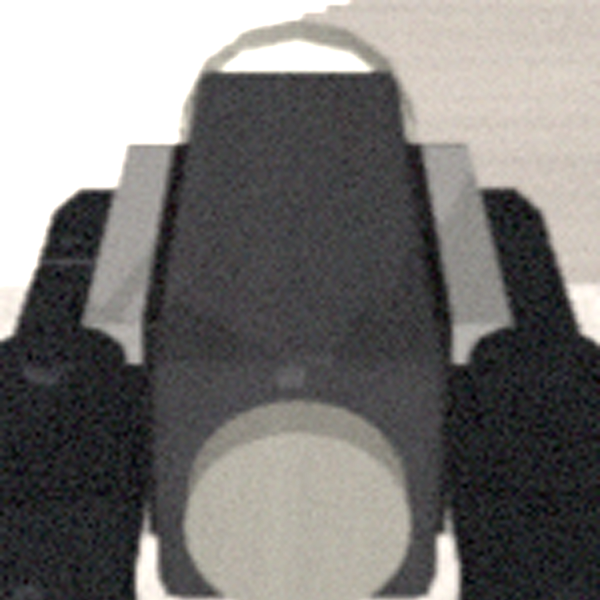

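View pics/crop7.png

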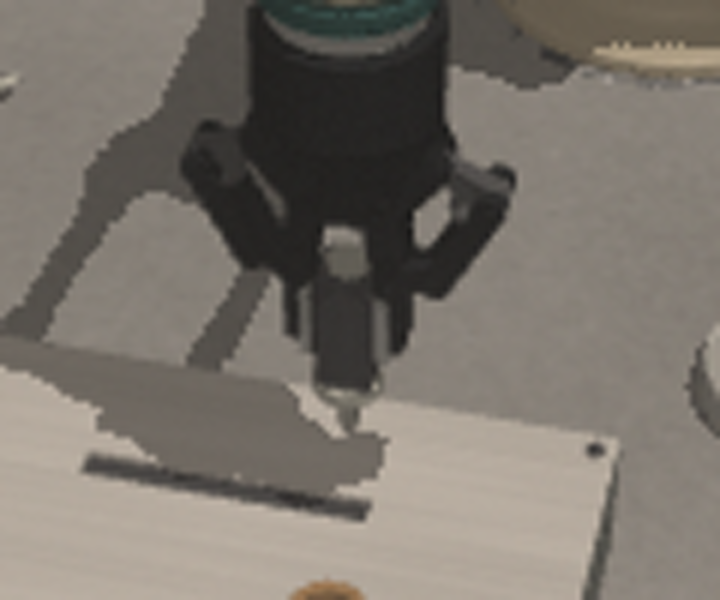

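Call:
drive_tool:
  targets: [0,0,0,-0.5,0,12,0,0,0,0,0,0,18,0,0,0,0,0,0,11,0,0,0,0,0,0,5,0,0,0,0,0,0,0,0,0,0,0,0,0,0,0]

```text
clock: 7.58
position: [0.535, -0.0159, 0.1218]
ee_rot: [0.0, 0.999, 0.043, 0.001]
contact_force: [0.4, -0.5, -1.4]
width: 0.0234
```

```bash
python3 - <<'E'
from h import *
s=get_state(); print(s['clock'],s['position'],s['ee_rot'],s['contact_force'],s['moment'])
save('wrist','w6.png');b=save('scene','s6.png')
b=b[170:250,220:340,::-1];cv2.imwrite('pics/crop8.png',cv2.resize(b,None,fx=6,fy=6,interpolation=cv2.INTER_CUBIC))
E
```

```text
7.575 [ 0.535  -0.0159  0.1218] [0.0002 0.9991 0.0432 0.0006] [ 0.4145 -0.4547 -1.4173] [-0.0085  0.0167  0.0079]
```

View pics/w6.png

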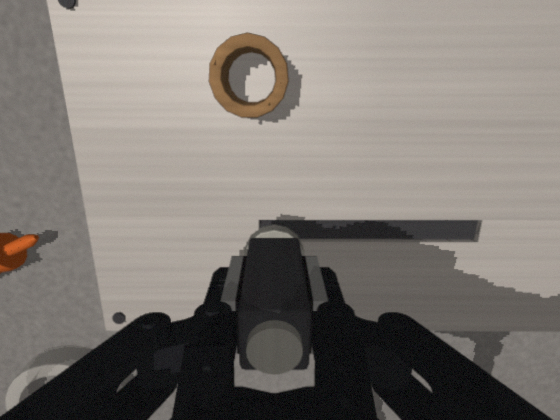

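View pics/crop8.png

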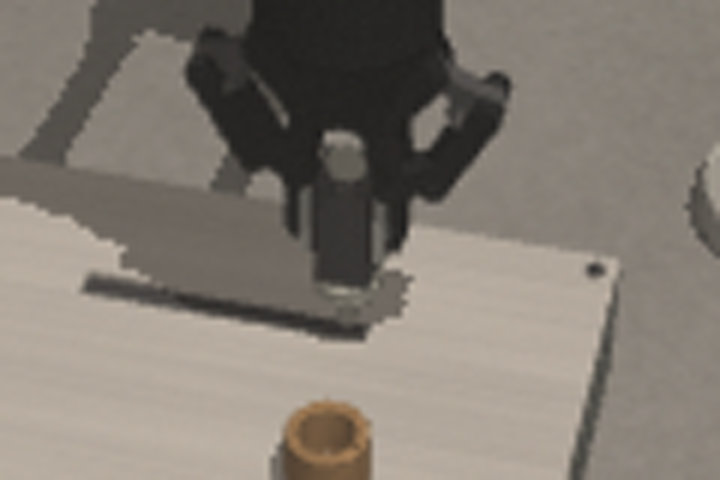

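```bash
python3 - <<'E'
from h import *
s=get_state()
q=s['ee_rot'];Rt=R.from_quat([q[1],q[2],q[3],q[0]]).as_matrix()
a=cv2.imread('pics/w6.png');g=cv2.cvtColor(a,cv2.COLOR_BGR2GRAY)
print(g[212:250,440:475].mean(1).astype(int),g[225:238,470:492].mean(0).astype(int))
for px in [(450,219.5),(450,241.5),(260,219.5),(482,225)]:
  p=onz('wrist',px,.07,s); print(Rt.T@(p-s['position'])*1e3)
for px,dz in [((273.75,225.7),-.0225),((273.75,230.2),-.0145)]:
  p=onz('wrist',px,s['position'][2]+dz,s); print('collar +x edge',Rt.T@(p-s['position'])*1e3)
cv2.imwrite('pics/crop9.png',cv2.resize(a[205:255,240:500],None,fx=3,fy=3,interpolation=cv2.INTER_CUBIC))
E
```

```text
[160 158 158 158 156 154 152 138  84  59  56  58  58  58  58  58  58  58
  57  58  56  56  57  57  58  59  62  72  84  98 140 159 162 163 162 162
 162 159] [ 58  57  57  57  61  67  77  79  84 107 137 155 161 163 162 162 162 162
 161 162 162 162]
[  5.8437 102.3714  51.9005]
[ -8.1357 104.5244  51.8839]
[ 5.8875 -8.0239 51.8579]
[  2.4112 121.3981  51.9036]
collar +x edge [14.002  -0.0118 22.5175]
collar +x edge [14.971  -0.0135 14.5187]
```

View pics/crop9.png

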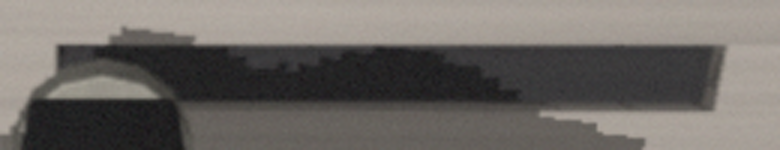

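Call:
drive_tool:
  targets: [0,0,0,-0.6,0,2,0,0,0,0,0,0,2,0,0,0,0,0,0,2,0,0,0,0,0,0,0,0,0,0,0,0,0,0,0]

```text
clock: 8.3
position: [0.534, -0.0159, 0.1153]
ee_rot: [0.0, 0.999, 0.043, 0.0]
contact_force: [-0.6, -0.6, -3.4]
width: 0.0237
```

Call:
drive_tool:
  targets: [0,0,0,0,0,1,0,0,0,0,0,0,0.5,0,0,0,0,0,0,0,0]

```text
clock: 8.68
position: [0.5341, -0.0159, 0.114]
ee_rot: [0.0, 0.999, 0.043, 0.0]
contact_force: [0.8, 0.4, 0.0]
width: 0.0235
```

Call:
drive_tool:
  targets: [0,0,0,0,0,1,0,0,0,0,0,0,0,0]

```text
clock: 8.93
position: [0.5341, -0.0159, 0.1129]
ee_rot: [0.0, 0.999, 0.043, 0.0]
contact_force: [0.5, -0.3, -1.0]
width: 0.0236
```

```bash
cat > f.py <<'E'
from h import *
F=[];M=[];p=[]
for i in range(8):
    get_image('wrist'); s=get_state(); F.append(s['contact_force']);M.append(s['moment']);p.append(s['position'])
F=np.array(F);print(s['clock'],'F',F.mean(0),'sd',F.std(0),'M',np.mean(M,0),'p',np.mean(p,0))
E
python3 f.py
```

```text
9.325 F [-0.0032  0.0916  0.1625] sd [0.1781 0.3427 0.3669] M [ 0.0016 -0.0437 -0.0068] p [ 0.5341 -0.016   0.1129]
```

Call:
drive_tool:
  targets: [0,0,0,0,0,1,0,0,0,0,0,0,1,0,0,0,0,0,0,0.5,0,0,0,0,0,0,0,0]

```text
clock: 9.82
position: [0.5341, -0.016, 0.1103]
ee_rot: [0.0, 0.999, 0.043, 0.0]
contact_force: [0.3, 0.1, 0.5]
width: 0.0234
```

```bash
python3 f.py
```

```text
10.225 F [ 0.5307 -0.1765  0.5323] sd [0.3696 0.5225 0.4012] M [-0.0137 -0.1     0.0287] p [ 0.5341 -0.016   0.1104]
```

Call:
drive_tool:
  targets: [0,0,0,0,1.5,0,0,0,0,0,0,1.5,0,0,0,0,0,0,1.5,0,0,0,0,0,0,1.5,0,0,0,0,0,0,1.5,0,0,0,0,0,0,1.5,0,0,0,0,0,0,0,0,0]

```text
clock: 11.1
position: [0.5347, -0.0252, 0.1103]
ee_rot: [0.0, 0.999, 0.043, -0.0]
contact_force: [-0.3, 1.1, 0.2]
width: 0.0236
```

```bash
python3 f.py
```

```text
11.5 F [-0.2823  0.3105  0.506 ] sd [0.6528 0.5778 0.4578] M [ 0.0342  0.0885 -0.0027] p [ 0.5347 -0.0252  0.1103]
```

Call:
drive_tool:
  targets: [0,0,0,0,1.5,0,0,0,0,0,0,1.5,0,0,0,0,0,0,1.5,0,0,0,0,0,0,1.5,0,0]

```text
clock: 12.0
position: [0.5353, -0.0309, 0.1103]
ee_rot: [-0.0, 0.999, 0.043, 0.0]
contact_force: [0.1, 1.8, 0.5]
width: 0.0235
```

```bash
python3 f.py
```

```text
12.4 F [-0.0214  0.4696  0.1978] sd [0.5539 0.5605 0.399 ] M [0.1356 0.0226 0.0032] p [ 0.5354 -0.0311  0.1103]
```

Call:
drive_tool:
  targets: [0,0,0,0,1.5,0,0,0,0,0,0,1.5,0,0,0,0,0,0,1.5,0,0,0,0,0,0,1.5,0,0]

```text
clock: 12.9
position: [0.5357, -0.0369, 0.1103]
ee_rot: [-0.0, 0.999, 0.043, -0.0]
contact_force: [0.3, 1.8, 0.3]
width: 0.0238
```

```bash
python3 f.py
```

```text
13.3 F [0.0353 0.314  0.978 ] sd [0.5742 0.3431 0.5533] M [ 0.1066  0.0585 -0.0037] p [ 0.5358 -0.0371  0.1103]
```

Call:
drive_tool:
  targets: [0,0,0,0,1.5,0,0,0,0,0,0,1.5,0,0,0,0,0,0,1.5,0,0,0,0,0,0,1.5,0,0]

```text
clock: 13.8
position: [0.5363, -0.0429, 0.1103]
ee_rot: [-0.0, 0.999, 0.043, -0.0]
contact_force: [-0.8, 1.2, 2.4]
width: 0.0237
```

```bash
python3 f.py
```

```text
14.2 F [-0.1569  0.465   0.895 ] sd [0.7898 0.6208 0.3351] M [ 0.1361  0.0454 -0.0038] p [ 0.5363 -0.0431  0.1103]
```

Call:
drive_tool:
  targets: [0,0,0,0,1.5,0,0,0,0,0,0,1.5,0,0,0,0,0,0,1.5,0,0,0,0,0,0,1.5,0,0]

```text
clock: 14.7
position: [0.5368, -0.0489, 0.1103]
ee_rot: [-0.0, 0.999, 0.043, -0.0]
contact_force: [-1.3, 1.0, 1.0]
width: 0.024
```

```bash
python3 f.py
```

```text
15.1 F [-0.2914  0.4196  0.5957] sd [0.4559 0.456  0.424 ] M [ 0.1194  0.0625 -0.0201] p [ 0.5368 -0.0491  0.1103]
```

Call:
drive_tool:
  targets: [0,0,0,0,1.5,0,0,0,0,0,0,1.5,0,0,0,0,0,0,1.5,0,0,0,0,0,0,1.5,0,0]

```text
clock: 15.6
position: [0.5373, -0.0548, 0.1103]
ee_rot: [-0.0, 0.999, 0.043, 0.0]
contact_force: [-0.7, 1.0, -0.1]
width: 0.0237
```

```bash
python3 f.py
```

```text
16.0 F [-0.226   0.9246  0.4512] sd [0.3124 0.5311 0.3123] M [ 0.1402  0.0553 -0.0174] p [ 0.5374 -0.055   0.1103]
```

Call:
drive_tool:
  targets: [0,0,0,0,1.5,0,0,0,0,0,0,1.5,0,0,0,0,0,0,1.5,0,0,0,0,0,0,1.5,0,0]

```text
clock: 16.5
position: [0.5378, -0.0608, 0.1103]
ee_rot: [-0.0, 0.999, 0.043, -0.0]
contact_force: [0.1, 1.8, 1.3]
width: 0.0237
```

```bash
python3 f.py
```

```text
16.9 F [-0.4048  0.7967  0.6291] sd [0.3741 0.691  0.4179] M [0.1244 0.0365 0.0236] p [ 0.5379 -0.061   0.1103]
```

Call:
drive_tool:
  targets: [0,0,0,0,1.5,0,0,0,0,0,0,1.5,0,0,0,0,0,0,1.5,0,0,0,0,0,0,1.5,0,0]

```text
clock: 17.4
position: [0.5384, -0.0668, 0.1103]
ee_rot: [0.0, 0.999, 0.043, 0.0]
contact_force: [0.8, 1.3, -0.3]
width: 0.024
```

```bash
python3 f.py
```

```text
17.8 F [-0.4505  0.9543  0.6277] sd [0.4355 0.6701 0.42  ] M [0.1412 0.0159 0.0152] p [ 0.5384 -0.067   0.1103]
```

Call:
drive_tool:
  targets: [0,0,0,0,1.5,0,0,0,0,0,0,1.5,0,0,0,0,0,0,1.5,0,0,0,0,0,0,1.5,0,0]

```text
clock: 18.3
position: [0.5389, -0.0728, 0.1103]
ee_rot: [-0.0, 0.999, 0.043, -0.0]
contact_force: [0.1, 1.5, 0.5]
width: 0.0237
```

```bash
python3 f.py
```

```text
18.7 F [-0.5716  0.4879  0.999 ] sd [0.4376 0.4219 0.4169] M [0.0924 0.0423 0.019 ] p [ 0.5389 -0.073   0.1103]
```

Call:
drive_tool:
  targets: [0,0,0,0,1.5,0,0,0,0,0,0,1.5,0,0,0,0,0,0,1.5,0,0,0,0,0,0,1.5,0,0]

```text
clock: 19.2
position: [0.5392, -0.0788, 0.11]
ee_rot: [-0.0, 0.999, 0.043, -0.0]
contact_force: [0.1, -0.0, -2.1]
width: 0.0239
```

```bash
python3 f.py
```

```text
19.6 F [-0.2326 -0.118  -1.5099] sd [0.5764 0.3225 0.4344] M [-0.0402  0.0632  0.0076] p [ 0.5393 -0.0788  0.1102]
```

Call:
drive_tool:
  targets: [0,0,0,0,1,0,0,0,0,0,0,1,0,0,0,0,0,0,0,0,0]

```text
clock: 19.98
position: [0.5396, -0.0808, 0.1103]
ee_rot: [0.0, 0.999, 0.043, 0.0]
contact_force: [0.4, 0.1, -2.1]
width: 0.0235
```

```bash
python3 f.py
```

```text
20.375 F [ 0.1996 -0.1242 -1.7198] sd [0.4324 0.5458 0.3004] M [-0.0281  0.0014 -0.003 ] p [ 0.5396 -0.0808  0.1103]
```

Call:
drive_tool:
  targets: [0,0,0,0,1,0,0,0,0,0,0,0,0,0]

```text
clock: 20.62
position: [0.5396, -0.0817, 0.1103]
ee_rot: [0.0, 0.999, 0.043, -0.0]
contact_force: [-0.6, 0.1, -1.8]
width: 0.0239
```

```bash
python3 f.py
```

```text
21.025 F [ 0.091  -0.1939 -1.5825] sd [0.6661 0.6949 0.5776] M [0.0053 0.0098 0.0099] p [ 0.5396 -0.0817  0.1103]
```

Call:
drive_tool:
  targets: [0,0,0,0,1,0,0,0,0,0,0,0,0,0]

```text
clock: 21.28
position: [0.5398, -0.0827, 0.1103]
ee_rot: [0.0, 0.999, 0.043, 0.0]
contact_force: [0.3, 0.2, -1.5]
width: 0.0237
```

```bash
python3 f.py
```

```text
21.675 F [-0.1001 -0.0506 -1.4697] sd [0.2854 0.44   0.3694] M [-0.0247  0.0151 -0.0202] p [ 0.5397 -0.0827  0.1103]
```

Call:
drive_tool:
  targets: [0,0,0,0,1,0,0,0,0,0,0,0,0,0]

```text
clock: 21.92
position: [0.5397, -0.0833, 0.1103]
ee_rot: [-0.0, 0.999, 0.043, -0.0]
contact_force: [-0.4, 1.4, -1.7]
width: 0.0235
```

```bash
python3 f.py
```

```text
22.325 F [ 0.3055  2.6081 -1.7227] sd [0.4726 0.2159 0.8766] M [ 0.5039  0.005  -0.0029] p [ 0.5397 -0.0833  0.1102]
```

Call:
drive_tool:
  targets: [0,0,0,0,-1.6,0,0,0,0,0,0,-1.6,0,0,0,0,0,0,0,1.5,0,0,0,0,0,0,1.5,0,0,0,0,0,0,1,0,0,0,0,0,0,0,0]

```text
clock: 23.08
position: [0.5395, -0.0805, 0.1062]
ee_rot: [0.0, 0.999, 0.043, -0.0]
contact_force: [0.2, 0.1, -2.3]
width: 0.0237
```

```bash
python3 f.py
```

```text
23.475 F [ 0.3246 -0.6001 -1.7366] sd [0.3818 0.405  0.7119] M [-0.0738 -0.0213 -0.0034] p [ 0.5395 -0.0805  0.1063]
```

Call:
drive_tool:
  targets: [0,0,0,0,0,1.5,0,0,0,0,0,0,1.5,0,0,0,0,0,0,1,0,0,0,0,0,0,0,0]

```text
clock: 23.98
position: [0.5395, -0.0804, 0.1022]
ee_rot: [-0.0, 0.999, 0.043, -0.0]
contact_force: [-0.2, -0.1, -1.2]
width: 0.0241
```

```bash
python3 f.py
```

```text
24.375 F [-0.2555  0.1336 -1.5827] sd [0.4977 0.6277 0.5713] M [-0.0319 -0.0011  0.0091] p [ 0.5395 -0.0805  0.1023]
```

Free. I'll continue down.

Call:
drive_tool:
  targets: [0,0,0,0,0,1.5,0,0,0,0,0,0,1.5,0,0,0,0,0,0,1.5,0,0,0,0,0,0,1.5,0,0,0,0,0,0,1,0,0,0,0,0,0,0,0]

```text
clock: 25.12
position: [0.5396, -0.0805, 0.0952]
ee_rot: [0.0, 0.999, 0.043, -0.0]
contact_force: [0.3, -0.8, -0.9]
width: 0.0236
```

```bash
python3 f.py
```

```text
25.525 F [ 0.0086 -0.1566 -1.0127] sd [0.4471 0.5509 0.5938] M [ 0.0042 -0.0123 -0.0001] p [ 0.5395 -0.0805  0.0953]
```

Call:
drive_tool:
  targets: [0,0,0,0,0,1,0,0,0,0,0,0,1,0,0,0,0,0,0,0,0]

```text
clock: 25.9
position: [0.5396, -0.0805, 0.0932]
ee_rot: [0.0, 0.999, 0.043, -0.0]
contact_force: [-0.7, 0.5, -0.7]
width: 0.0235
```

```bash
python3 f.py
```

```text
26.3 F [ 0.03    0.1065 -1.6018] sd [0.4869 0.3303 0.3874] M [ 0.03   -0.0016 -0.0312] p [ 0.5396 -0.0805  0.0933]
```

Call:
drive_tool:
  targets: [0,0,0,0,0,0.5,0,0,0,0,0,0,0.5,0,0,0,0,0,0,0,0]

```text
clock: 26.68
position: [0.5396, -0.0805, 0.0925]
ee_rot: [0.0, 0.999, 0.043, 0.0]
contact_force: [-0.2, 0.6, 0.8]
width: 0.0232
```

```bash
python3 f.py
```

```text
27.075 F [-0.9331  0.366   1.4366] sd [0.5667 0.3301 0.5108] M [0.0703 0.0994 0.0132] p [ 0.5396 -0.0805  0.0925]
```

Call:
drive_tool:
  targets: [0,0,0,0,0,0.5,0,0,0,0,0,0,0.4,0,0,0,0,0,0,0,0]

```text
clock: 27.45
position: [0.5396, -0.0805, 0.0924]
ee_rot: [0.0, 0.999, 0.043, 0.0]
contact_force: [-2.2, 0.8, 8.6]
width: 0.0237
```

```bash
python3 f.py; python3 - <<'E'
from h import *
b=save('scene','s7.png'); w=save('wrist','w7.png')
b=b[170:260,220:340,::-1];cv2.imwrite('pics/crop10.png',cv2.resize(b,None,fx=6,fy=6,interpolation=cv2.INTER_CUBIC))
E
```

```text
27.85 F [-2.2013  0.796   8.3907] sd [0.4897 0.2374 0.5797] M [ 0.1549  0.4348 -0.0017] p [ 0.5396 -0.0805  0.0924]
```

View pics/crop10.png

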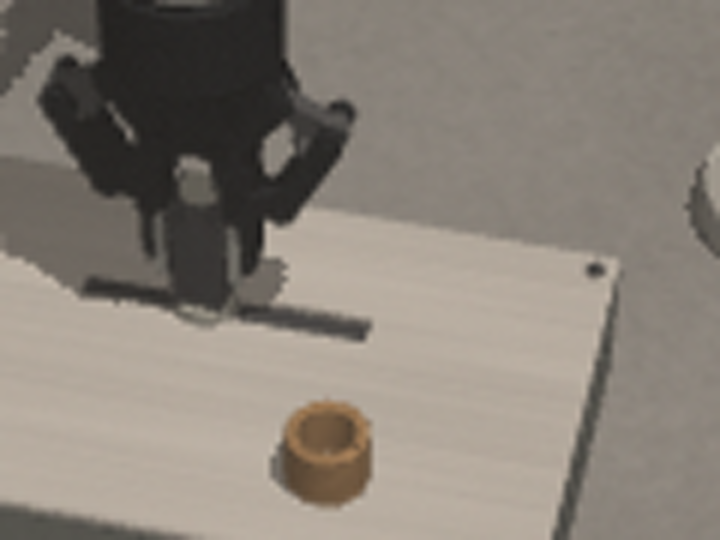

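View pics/w7.png

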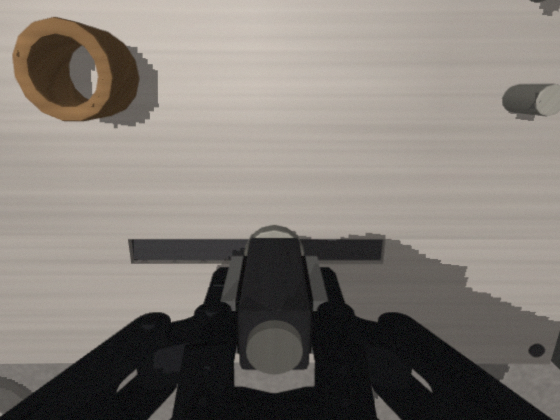

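Call:
drive_tool:
  targets: [0,0,0,0,0,-0.5,0,0,0,0,0,0,0,0.3,0,0,0,0,0,0,0.45,0,0,0,0,0,0,0.6,0,0,0,0,0,0,0.6,0,0,0,0,0,0,0.6,0,0,0,0,0,0,0.6]

```text
clock: 28.82
position: [0.5396, -0.0805, 0.0919]
ee_rot: [0.0, 0.999, 0.043, -0.0]
contact_force: [-0.3, 0.3, 0.3]
width: 0.0515
```

```bash
python3 f.py; python3 - <<'E'
from h import *
w=save('wrist','w8.png')
E
```

```text
29.225 F [0.1445 0.1281 0.2017] sd [0.4445 0.3859 0.2701] M [-0.0044  0.0118 -0.0016] p [ 0.5396 -0.0805  0.0919]
```

View pics/w8.png

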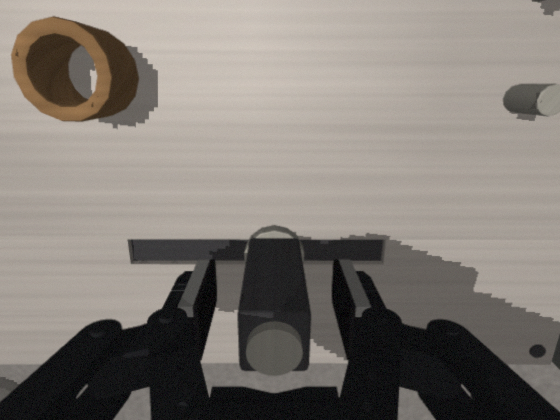

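The fingers are open and clear on both sides, and the pin did not move. I'll retract straight up.

Call:
drive_tool:
  targets: [0,0,0,0,0,-6,0.6,0,0,0,0,0,-15,0.6,0,0,0,0,0,-25,0.6,0,0,0,0,0,-30,0.6,0,0,0,0,0,-30,0.6,0,0,0,0,0,-20,0.6,0,0,0,0,0,0,0.6,0,0,0,0,0,0,0.6]

```text
clock: 30.28
position: [0.5391, -0.0803, 0.2176]
ee_rot: [-0.0, 0.999, 0.043, -0.0]
contact_force: [0.0, 0.4, 0.2]
width: 0.0511
```

```bash
python3 - <<'E'
from h import *
s=get_state();print(s['position'],s['contact_force'])
w=save('wrist','w9.png');b=save('scene','s9.png')
b=b[140:260,200:340,::-1];cv2.imwrite('pics/crop11.png',cv2.resize(b,None,fx=5,fy=5,interpolation=cv2.INTER_CUBIC)[:600])
E
```

```text
[ 0.5391 -0.0803  0.2176] [0.0274 0.4057 0.2216]
```

View pics/crop11.png

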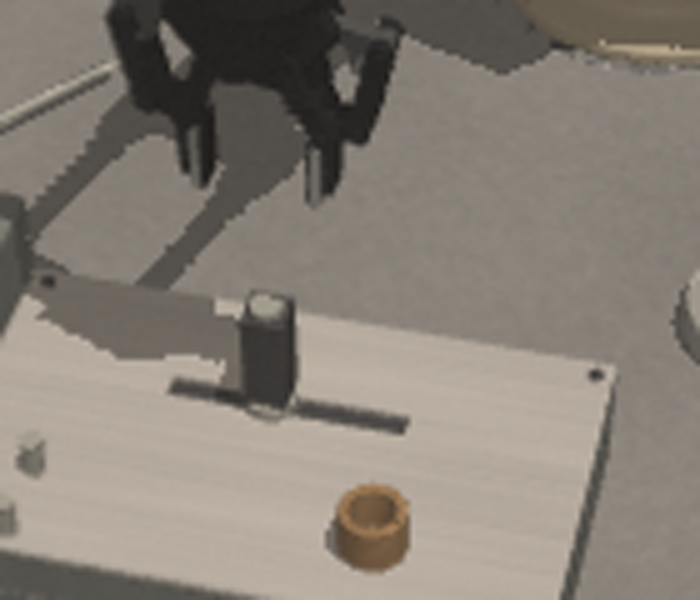

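View pics/w9.png

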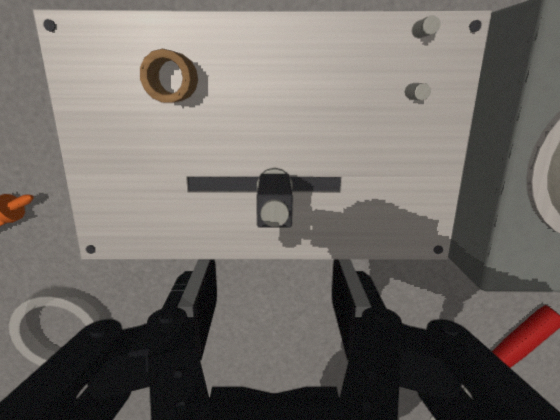

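The pin stands upright, seated on the groove. The look-alikes seem to have changed pose since the first frames, so I'll check everything else before handing in.

```bash
python3 - <<'E'
from h import *
save('top','t9.png')
a=cv2.imread('pics/top0.png');b=cv2.imread('pics/t9.png')
cv2.imwrite('pics/cmp.png',np.vstack([a[130:330,80:480],b[130:330,80:480]])[:, :])
c=cv2.imread('pics/scene0.png');d=cv2.imread('pics/s9.png')
cv2.imwrite('pics/cmp2.png',np.hstack([cv2.resize(x[190:300,320:450],None,fx=3,fy=3) for x in(c,d)]))
E
```

```text
(no output)
```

View pics/cmp.png

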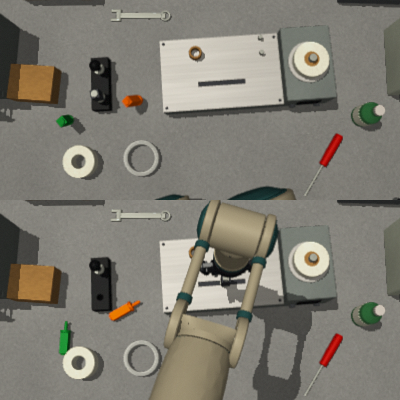

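View pics/cmp2.png

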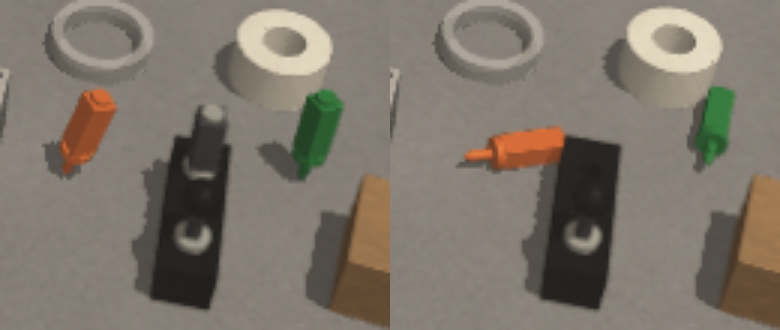

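Both look-alikes were balanced on their noses at the start. They were already lying down in the 2.3 s picture, when the gripper had not yet come below 0.218 m, so they toppled by themselves. I'm leaving them where they are.

```bash
python3 -c "
from rig import *
print(sign_off(), get_state()['clock'])"
```

```text
the job is handed in; nothing more can be done
the job is handed in; nothing more can be done
```

I handed the job in at about 30.5 s of the 51 s: the service pin is home in the lock socket, upright, and the gripper is clear of it.

- **Sliding:** I set the pin's nose in the groove with about 2.5 N of pressure and slid it toward the drive end. It dropped at TCP y ≈ -0.079, where the downward push fell to about zero.
- **Seating:** I felt the socket's far wall with 2.6 N, centred the pin and lowered it without resistance. The collar stopped solid at the expected height (TCP z 0.0925) with a final press of about 10 N. I then let go and moved straight up.
- **Last checks:** The pin stands upright with its collar on the top, and the force reading after release is near zero. The drift, core, roll, tape and tools look unmoved in the pictures, though the arm hides part of the last top view.
- **One thing differs from the start:** The orange and green look-alikes, which first stood on their noses, now lie on the table. They were already down in the 2.3 s picture, before the gripper came below 0.218 m, so I believe they toppled on their own. I did not touch them.

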